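# Fetch the shoe horn out through the cupboard hatch

### The arm

A 6-joint arm with a two-finger parallel gripper is mounted at the origin on the work surface. World frame = base frame: x ahead of the robot, y to its left, z up, the work surface at z = 0. Lengths are in m, angles in degrees, forces in N, time in s.
With the tool pointing down it reaches from about 0.375 to 0.975 m from the base axis. Payload 3.8 kg.
Tool frame: the origin (TCP) lies on the centre line of the jaws, within the pads' length; the fingertips stand 11 mm ahead of it and the grasp point (between the pads) lies 8 mm behind it; z points along the fingers, y is the direction in which the jaws open and shut (so a half turn about z gives the same grasp; the last joint's range is limited). The gripper opens to 88 mm and grips with 3 to 60 N. Pads are 18 mm wide; open, the fingers measure 123 mm over their backs; the gripper's body (75 mm by 187 mm) begins 45 mm behind the grasp point.
Start: joints at [-77.859, 15.12, 91.902, -0, 72.978, -2.114], TCP at [0.166, -0.654, 0.25] pointing down, gripper open.
Joint ranges: [-150.88, 150.88], [-54.13, 125.18], [17.81, 147.31], [-75.09, 255.09], [0, 152.58], [-146.25, 146.25]. Speed limits (degrees/s): [147.25, 147.25, 180, 180, 180, 180].

### API

Orientations are given as [roll, pitch, yaw] about the fixed x, y, z axes, in that order (R = Rz(yaw) Ry(pitch) Rx(roll)).
In Python, from bench import env gives the robot as it stands.
- The arm moves only by the shell command python3 -m handwheel 'ROWS' [FORCE]. ROWS is JSON, a list that holds one entry, the list of rows, each a list of 5 numbers: the shift along the tool's x, y, z in m, then the turn about the tool's z in degrees, then the closure, from 0 (fully open) to 1 (shut). In form: [[[x, y, z, yaw, grip], ...]]. A call has 1 to 20 rows; each row shifts and turns the pose as measured when the row begins, along the tool's axes as they then stand; what a row does not reach is not made up. A row lasts 1/12 s, in which the tool goes at most 41.7 mm and 7.16 degrees, less where a joint would pass 70% of its speed; a pose out of reach is approached as far as the arm can. A call is refused whole if a number of a shift passes 0.0417 or a number of a turn 7.16, either way. A call with a gripper value outside its range is refused whole. The fingers move at their own pace and stop on an object; FORCE is the grip in N (left out, the last holds). Time passes only in rows, so rows that do not move let the fingers close. It gives the time, the measured TCP pose, the force and the opening at its end, in the units of the state.
- env.read_state(): the state, without advancing time (a new reading comes with each control period).
- env.capture(name): name is "side" or "top" or "wrist"; returns a dict with "color" (400x640x3 uint8, blue, green, red), "mtx" (3x3 intrinsics, pixels), "pose" (4x4, takes a point from camera to world coordinates). Camera axes: x right, y up, looking along -z (the intrinsics and any distortion apply to the point x, -y, -z); pixel columns grow to the right and rows downward; lengths in m; the calibration is good to about 2 mm. A picture is of the moment at which its call begins. There is no depth.
- env.finish_job(): hands the job in, once; it reports no verdict.
The state is a dict: "clock": time; "joints": joint angles; "joint_vel": joint speeds; "joint_efforts": joint torques, N m; "ee_pos": TCP position; "tcp_rot": TCP orientation; "ft_force": force on the tool from outside, world axes, zero at the start; "moment": the same for the moment, N m; "grip_width": finger opening in m.
Only numpy, scipy, OpenCV 4.12 (cv2) and the standard library are available. Lean on these libraries where they do the work, as an engineer would, in place of code of your own. Each camera call takes 0.05 s, during which the arm holds its last target.

### The job

The wooden shoe horn has ended up inside the low white shoe-care cupboard, and the hatch in the cupboard's top is shorter than the horn is long: take it by the handle, tilt it, draw it out diagonally through the hatch and hold it up in the gripper, still, with all of it at least 5 cm above the cupboard's top and touching nothing but the gripper. Finish while holding it there, do not put it down or let go. Leave the kettlebell, the mug and the two push-up bars where they stand.

Things in the scene. Friction and masses are not known exactly. Their poses are not given: they have to be found in the camera images.
- cupboard: Low white lacquered cupboard, fixed, 344 (x) x 194 (y) x 100 mm high, walls 12 mm. Origin: centre of its underside, on the work surface; z up, x along its length, +x end towards the robot's left (yaw 0.95 to 2.15 rad). Inside 320 x 170 mm, centred on the origin; inner floor 33 mm above the origin.
- hatch (a point): Centre of the open hatch in the cupboard's top, level with the walls' upper edges: 85 mm from the cupboard's origin along its x, 100 mm up. The hatch is 150 mm along the cupboard's x (x = +10 to +160 mm) and 170 mm along its y. Axes as the cupboard's.
- top_board (a point): Middle of the upper face of the fixed top board that covers the rest of the cupboard, x = -160 to +10 mm from the cupboard's origin. It is 12 mm thick: upper face 100 mm, underside 88 mm above the origin, 55 mm over the inner floor. The hatch's 12 mm door is folded back and lies flat and fixed on it (x = -152 to -4 mm, up to 112 mm above the origin).
- horn_center (a point): Centre of the loose wooden shoe horn (250 mm, about 80 g): 9 mm over the inner floor as it lies. x runs along it to the handle's end, z up. Handle 22 mm wide (y), 18 thick (z), from x = -30 to +125 mm; scoop 42 wide, at most 12 thick, on to x = -125. It lies flat along the cupboard (within 0.12 rad), handle's end under the hatch towards the cupboard's +x, scoop under the top board.
- horn_handle_end (a point): End of the horn's handle, on its centre line (x = +125 mm from the horn's centre). Axes as the horn's.
- horn_scoop_end (a point): End of the horn's scoop (x = -125 mm from the horn's centre, 4 mm over the horn's underside). Axes as the horn's.
- kettlebell: Yellow 6 kg kettlebell, 132 mm across, 193 mm high, beside the cupboard on its -y side. Origin: centre of its underside. A bystander.
- mug: Blue ceramic mug, 82 mm across without its handle, 92 mm high, beside the cupboard's hatch on its -y side. Origin: centre of its underside; the handle is on its own +y side. A bystander.
- bar_left: Black plastic push-up bar, 210 mm long (own x) x 130 mm wide (own y) x 120 mm high, past the cupboard's +x end. Origin: centre of its underside. A bystander.
- bar_right: The other push-up bar, the same, past the cupboard's -x end.
Mind the look-alikes: they are no part of the job. Leave any green look-alike of the bar_right alone.

How it is judged (in metres and radians):
On the way:
1. the horn is slanted through the hatch: the handle's end out above the cupboard's top, the scoop's end still inside (z of horn_handle_end in the frame of cupboard above 0.105 m and z of horn_scoop_end in the frame of cupboard below 0.095 m), for 0.05 s.
At the end, for the whole second after the job is handed in: The gripper's fingers hold the horn, at rest, with both its ends at least 45 mm above the cupboard's top (145 mm above its underside), touching neither the cupboard nor a bystander; each bystander stands within 30 mm of where it was (z of each of horn_handle_end, horn_scoop_end in the frame of cupboard above 0.145 m and contact force between horn and the fingers above 0.5 N and linear speed of horn below 0.03 m/s and angular speed of horn below 0.3 rad/s and contact force between horn and cupboard below 0.1 N and contact force between horn and kettlebell below 0.1 N and contact force between horn and mug below 0.1 N and contact force between horn and bar_left below 0.1 N and contact force between horn and bar_right below 0.1 N and distance of each of kettlebell, mug, bar_left, bar_right from where it was at the start of the episode below 0.03 m); the arm keeps its last pose, push and grip.
It fails at once if the kettlebell is pushed more than 30 mm or tipped (distance of kettlebell from where it was at the start of the episode above 0.03 m or angle between kettlebell's own z axis and vertical above 0.35 rad).
It fails at once if the mug is pushed more than 30 mm or tipped (distance of mug from where it was at the start of the episode above 0.03 m or angle between mug's own z axis and vertical above 0.35 rad).
It fails at once if the left push-up bar is pushed more than 30 mm or tipped (distance of bar_left from where it was at the start of the episode above 0.03 m or angle between bar_left's own z axis and vertical above 0.35 rad).
It fails at once if the right push-up bar is pushed more than 30 mm or tipped (distance of bar_right from where it was at the start of the episode above 0.03 m or angle between bar_right's own z axis and vertical above 0.35 rad).
It also fails if it takes over 40 s, if anything falls off the work surface, if the arm or the gripper's body presses on something with over 40 N, if the wrist force passes 120 N, or if a joint passes its speed limit or range.

## Working session

There is one attempt and no reset: what is moved stays moved. The work goes in short steps, Python scripts to look and compute and a shell command to move; the robot and the scene stay as the last step left them, time stands still between calls to the robot, and variables do not carry over. Pictures are saved under pics/ and viewed, and the job is handed in when it is done.

```bash
mkdir -p pics; ls
python3 - <<'E'
from bench import env
import cv2
print(env.read_state())
for n in ("side","top","wrist"):
    c=env.capture(n); cv2.imwrite(f"pics/{n}0.png",c["color"]); print(n,c["mtx"].round(1).tolist(),c["pose"].round(4).tolist(),[k for k in c])
E
```

```text
pics
{'clock': 0.0, 'joints': array([-7.78591978e+01,  1.51676673e+01,  9.19793336e+01, -1.82779909e-03,
        7.29766803e+01, -2.11438859e+00]), 'joint_vel': array([-0.03207512, -0.00770875,  0.06042965,  0.08293911, -0.02846293,
        0.01530804]), 'joint_efforts': array([ 1.77919253e-03, -5.02111745e+01, -3.56878817e+01,  7.27440650e-02,
        2.92457157e-02, -1.86382886e-04]), 'ee_pos': array([ 0.16605847, -0.653565  ,  0.24842361]), 'tcp_rot': array([-1.79876339e+02, -2.81780764e-03,  1.42557248e+01]), 'ft_force': array([ 0.30872923, -0.05089304, -1.14138714]), 'moment': array([-0.03164226,  0.01620372,  0.04468497]), 'grip_width': 0.08806660619015096}
side [[507.8, 0.0, 316.6], [0.0, 507.8, 204.6], [0.0, 0.0, 1.0]] [[-0.994, 0.0819, -0.0719, 0.4685], [-0.1068, -0.5997, 0.793, 1.072], [0.0218, 0.796, 0.6049, 1.0074], [0.0, 0.0, 0.0, 1.0]] ['color', 'mtx', 'pose']
top [[380.9, 0.0, 317.7], [0.0, 380.9, 194.7], [0.0, 0.0, 1.0]] [[-0.0104, 0.9891, -0.1468, 0.4019], [-0.9999, -0.0119, -0.0093, -0.1447], [-0.0109, 0.1467, 0.9891, 1.3242], [0.0, 0.0, 0.0, 1.0]] ['color', 'mtx', 'pose']
wrist [[339.8, 0.0, 320.2], [0.0, 339.8, 198.3], [0.0, 0.0, 1.0]] [[0.2455, 0.9364, 0.2506, 0.2309], [-0.9694, 0.2376, 0.0621, -0.6369], [-0.0014, -0.2582, 0.9661, 0.3844], [0.0, 0.0, 0.0, 1.0]] ['color', 'mtx', 'pose']
```

View pics/top0.png

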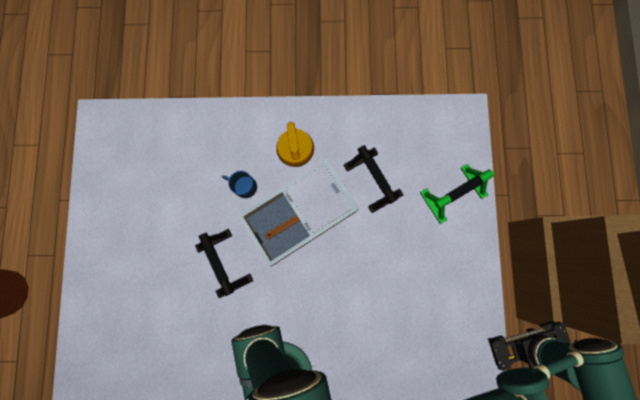

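View pics/side0.png

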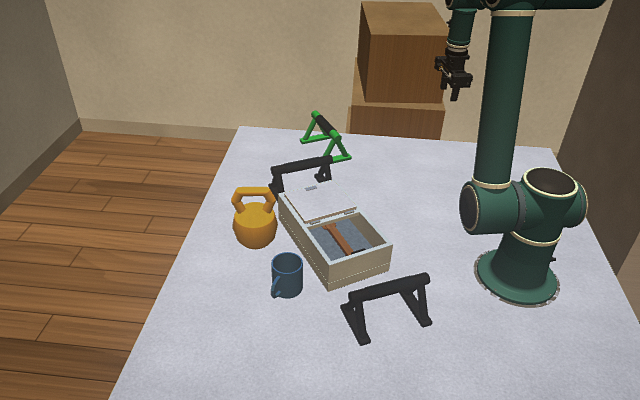

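View pics/wrist0.png

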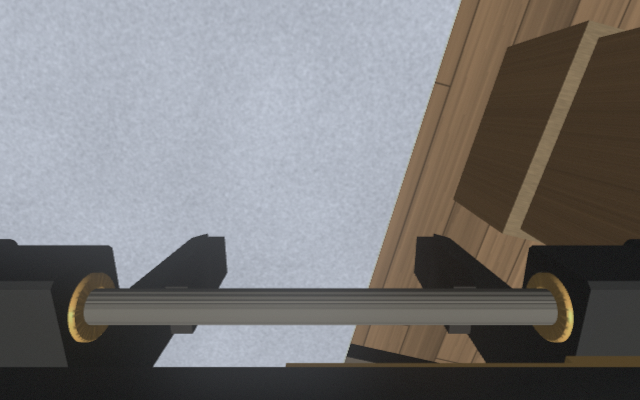

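```bash
cat > h.py <<'E'
import numpy as np, cv2
from bench import env
def ray(c,u,v):
    m=c["mtx"];p=c["pose"]
    d=np.array([(u-m[0,2])/m[0,0],-(v-m[1,2])/m[1,1],-1.0])
    return p[:3,3],p[:3,:3]@d
def onz(c,u,v,z):
    o,d=ray(c,u,v); return o+d*(z-o[2])/d[2]
def proj(c,P):
    p=c["pose"]; q=p[:3,:3].T@(np.asarray(P,float)-p[:3,3]); m=c["mtx"]
    return np.array([m[0,2]+m[0,0]*q[0]/-q[2], m[1,2]-m[1,1]*q[1]/-q[2]])
E
python3 - <<'E'
from h import *
c=env.capture("top"); im=c["color"]
hsv=cv2.cvtColor(im,cv2.COLOR_BGR2HSV)
cv2.imwrite("pics/top_crop.png",cv2.resize(im[110:310,180:420],(800,667),interpolation=cv2.INTER_CUBIC)[:600])
s=env.capture("side"); cv2.imwrite("pics/side_crop.png",cv2.resize(s["color"][140:350,220:450],None,fx=2.8,fy=2.8,interpolation=cv2.INTER_CUBIC))
for cam,n in((c,'top'),(s,'side')):
    hsv=cv2.cvtColor(cam["color"],cv2.COLOR_BGR2HSV)
    m=cv2.inRange(hsv,(5,120,60),(17,255,255))
    roi=np.zeros_like(m)
    if n=='top': roi[180:280,230:330]=255
    else: roi[205:270,310:380]=255
    m&=roi
    cs=max(cv2.findContours(m,0,1)[0],key=cv2.contourArea)
    r=cv2.minAreaRect(cs); b=cv2.boxPoints(r); print(n,r); 
    for q in b: print(q.round(1),onz(cam,*q,0.051).round(4))
    # blob ends via principal axis
E
```

```text
top ((281.691162109375, 226.98532104492188), (5.830951690673828, 36.529197692871094), 59.03623962402344)
[264.5 233.9] [0.4611 0.0458 0.051 ]
[295.9 215.1] [ 0.5228 -0.0589  0.051 ]
[298.9 220.1] [ 0.5059 -0.0689  0.051 ]
[267.5 238.9] [0.4444 0.0356 0.051 ]
side ((338.9163513183594, 237.5864715576172), (39.422935485839844, 11.290261268615723), 50.38931655883789)
[322. 226.] [ 0.5554 -0.08    0.051 ]
[330.7 218.8] [ 0.5328 -0.1172  0.051 ]
[355.8 249.2] [0.4515 0.0084 0.051 ]
[347.1 256.4] [0.474 0.041 0.051]
```

View pics/top_crop.png

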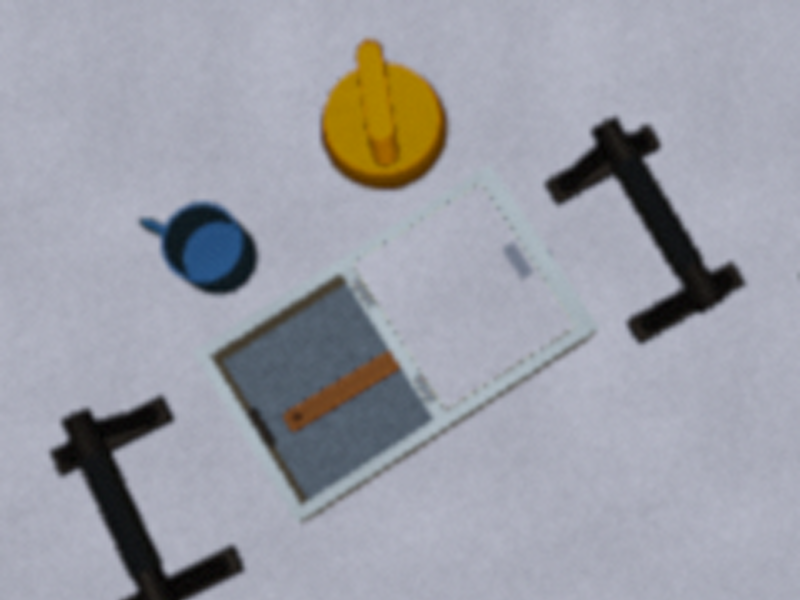

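View pics/side_crop.png

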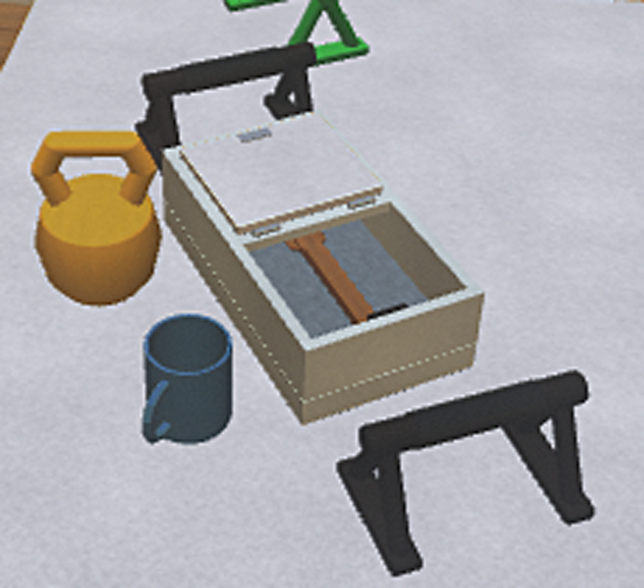

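The top view shows the horn's handle end at about (266,236) px, which gives world ≈ (0.453, 0.041). The cupboard's yaw is about 120°. I'll turn the tool first, raising it as it turns, then travel.

```bash
python3 -m handwheel '[[[0,0,-0.008,-7.1,0],[0,0,-0.008,-7.1,0],[0,0,-0.008,-7.1,0],[0,0,-0.008,-7.1,0],[0,0,-0.008,-7.1,0],[0,0,-0.008,-7.1,0],[0,0,-0.008,-7.1,0],[0,0,-0.008,-7.1,0],[0,0,-0.008,-7.1,0],[0,0,-0.008,-7.1,0],[0,0,0,-7.1,0],[0,0,0,-7.1,0],[0,0,0,-7.1,0],[0,0,0,-7.1,0],[0,0,0,-7.1,0]]]'
python3 - <<'E'
from h import *
c=env.capture("top")
P={}
f=240/800
for n,(u,v),z in [("outL",(208,355),.1),("outB",(303,520),.1),("outR",(595,330),.1),("outT",(487,168),.1),("inL",(215,357),.1),("inT",(345,278),.1),("inB",(303,503),.1),("inR",(433,415),.1)]:
    P[n]=onz(c,180+u*f,110+v*f,z); print(n,P[n].round(4))
for a,b in (("outB","outR"),("outL","outB"),("outT","outR"),("outL","outT"),("inL","inB"),("inT","inL"),("inR","inB")):
    d=P[a]-P[b]; print(a,b,np.linalg.norm(d).round(4),np.degrees(np.arctan2(d[1],d[0])).round(1))
print(env.read_state()["ee_pos"],env.read_state()["tcp_rot"])
E
```

```text
clock: 1.5
ee_pos: [0.1658, -0.6523, 0.3291]
tcp_rot: [179.8, -0.4, 122.0]
ft_force: [-0.2, 0.3, 0.3]
grip_width: 0.0875
outL [0.5155 0.1106 0.1   ]
outB [0.3574 0.0172 0.1   ]
outR [ 0.5355 -0.2645  0.1   ]
outT [ 0.6976 -0.1622  0.1   ]
inL [0.5135 0.1037 0.1   ]
inT [ 0.5894 -0.0221  0.1   ]
inB [0.3733 0.0173 0.1   ]
inR [ 0.4553 -0.107   0.1   ]
outB outR 0.3334 122.3
outL outB 0.1837 30.6
outT outR 0.1917 32.3
outL outT 0.3279 123.7
inL inB 0.1647 31.6
inT inL 0.1469 -58.9
inR inB 0.149 -56.6
[ 0.16580837 -0.65224627  0.32907903] [179.84208907  -0.42178398 122.27371268]
```

```bash
python3 -m handwheel '[[[0.0204,0.0306,0,0,0],[0.0204,0.0306,0,0,0],[0.0204,0.0306,0,0,0],[0.0204,0.0306,0,0,0],[0.0204,0.0306,0,0,0],[0.0204,0.0306,0,0,0],[0.0204,0.0306,0,0,0],[0.0204,0.0306,0,0,0],[0.0204,0.0306,0,0,0],[0.0204,0.0306,0,0,0],[0.0204,0.0306,0,0,0],[0.0204,0.0306,0,0,0],[0.0204,0.0306,0,0,0],[0.0204,0.0306,0,0,0],[0.0204,0.0306,0,0,0],[0.0204,0.0306,0,0,0],[0.0204,0.0306,0,0,0],[0.0204,0.0306,0,0,0],[0,0,0,0,0]]]'
python3 - <<'E'
from h import *
c=env.capture("wrist"); cv2.imwrite("pics/w1.png",c["color"])
print(env.read_state()["ee_pos"],env.read_state()["tcp_rot"])
E
```

```text
clock: 3.13
ee_pos: [0.4592, -0.0284, 0.3308]
tcp_rot: [179.5, -0.3, 118.5]
ft_force: [-0.5, 0.3, -0.2]
grip_width: 0.088
[ 0.45814719 -0.03054353  0.33072475] [179.57639466  -0.26102809 118.54344192]
```

View pics/w1.png

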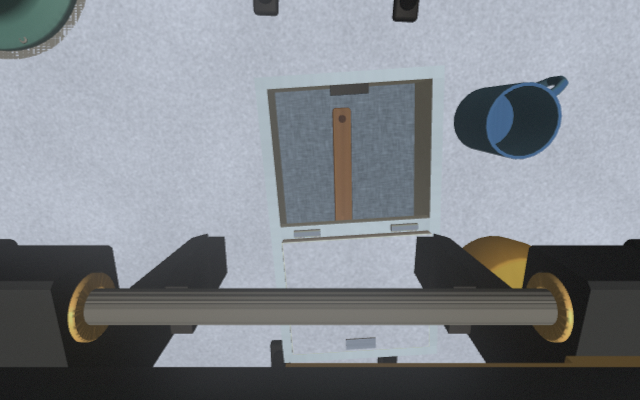

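The wrist view shows the handle's end at about (342,108) px, the horn's axis running on to about (344,220), and the hatch rim corners at (268,90), (432,80), (283,226) and (430,218).

Run:
```python
from h import *
c=env.capture("wrist"); im=c["color"]
hsv=cv2.cvtColor(im,cv2.COLOR_BGR2HSV)
m=cv2.inRange(hsv,(3,90,40),(17,255,255)); r=np.zeros_like(m); r[95:235,322:366]=255; m&=r
rows=[v for v in range(400) if (m[v]>0).sum()>10]; print(rows[0],rows[-1])
pts=[]
for v in (rows[0]+3,rows[0]+25,rows[0]+50,rows[0]+75,rows[-1]-4):
    u=np.where(m[v]>0)[0]; a,b=onz(c,u[0]-.5,v,.051),onz(c,u[-1]+.5,v,.051); pts.append((a+b)/2); print(v,u[0],u[-1],np.linalg.norm(a-b).round(4),pts[-1].round(4))
u=np.where(m[rows[0]+4]>0)[0].mean(); E=onz(c,u,rows[0],.051); print("end",E)
d=pts[0]-pts[-1]; print("horn yaw",np.degrees(np.arctan2(d[1],d[0])))
H={k:onz(c,*q,.1) for k,q in dict(xL=(268,90),xR=(432,80),bL=(283,226),bR=(430,218)).items()}
for k in H: print(k,H[k].round(4))
for a,b in(("xL","xR"),("bL","bR"),("xL","bL"),("xR","bR")):
    d=H[a]-H[b]; print(a,b,np.linalg.norm(d).round(4),np.degrees(np.arctan2(d[1],d[0])).round(1))
hc=sum(H.values())/4; y=np.radians(121.5); ex=np.array([np.cos(y),np.sin(y)]);ey=np.array([-ex[1],ex[0]])
q=E[:2]-hc[:2]; print("hatch c",hc.round(4),"end rel cupboard x,y",85+1000*q@ex,1000*q@ey)
print(onz(c,268,90,.1),cv2.cvtColor(im[80:82,330:332],cv2.COLOR_BGR2HSV)[0,0])
# top view cross check of end
```

```text
107 216
110 335 352 0.0213 [0.4542 0.0408 0.051 ]
132 336 352 0.0205 [0.4673 0.0188 0.051 ]
157 336 352 0.0209 [ 0.4822 -0.0075  0.051 ]
182 337 352 0.02 [ 0.4982 -0.0345  0.051 ]
212 338 352 0.0192 [ 0.5181 -0.0683  0.051 ]
end [0.4524693  0.04378857 0.051     ]
horn yaw 120.3704159263862
xL [0.3728 0.0195 0.1   ]
xR [0.516  0.1084 0.1   ]
bL [ 0.4533 -0.1052  0.1   ]
bR [ 0.5959 -0.0173  0.1   ]
xL xR 0.1686 -148.2
bL bR 0.1675 -148.4
xL bL 0.1484 122.9
xR bR 0.1489 122.4
hatch c [0.4845 0.0014 0.1   ] end rel cupboard x,y 137.91500642912217 5.146356008729766
[0.37278372 0.01945261 0.1       ] [101  28 198]
```

```bash
python3 -m handwheel '[[[0.0136,0.0104,0.02,-0.7,0.15],[0.0136,0.0104,0.02,-0.7,0.15],[0.0136,0.0104,0.02,-0.6,0.15],[0,0,0.02,0,0.15],[0,0,0.02,0,0.15],[0,0,0.01,0,0.15],[0,0,0,0,0.15],[0,0,0,0,0.15]]]'
python3 - <<'E'
from h import *
s=env.read_state();print(s["ee_pos"],s["tcp_rot"],s["ft_force"])
c=env.capture("wrist"); cv2.imwrite("pics/w2.png",c["color"])
y=np.radians(s["tcp_rot"][2]); d=np.array([.466,.0202])-s["ee_pos"][:2]
print("tool dx,dy",d@[np.cos(y),np.sin(y)],d@[np.sin(y),-np.cos(y)])
E
```

```text
clock: 3.9
ee_pos: [0.4642, 0.0096, 0.219]
tcp_rot: [179.6, 0.2, 119.3]
ft_force: [-0.5, 0.4, 1.0]
grip_width: 0.0749
[0.46422722 0.00960437 0.21896673] [179.64181261   0.20363584 119.26740064] [-0.53171957  0.37203274  0.95155247]
tool dx,dy 0.008376386229957228 0.006726540240625647
```

View pics/w2.png

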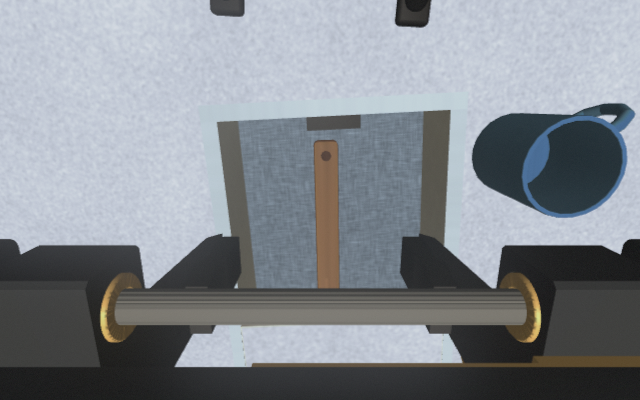

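The view shows the handle's end at (326,141) px, between the open fingers. I'll correct the offset and descend, then check again.

```bash
python3 - <<'E'
from h import *
c=env.capture("wrist"); print(onz(c,326.5,140.5,.051), onz(c,327,284,.051))
E
python3 -m handwheel '[[[0.004,0.0035,0.02,-0.6,0.15],[0.004,0.0035,0.02,-0.6,0.15],[0,0,0.02,0,0.15],[0,0,0.02,0,0.15],[0,0,0.02,0,0.15],[0,0,0.015,0,0.15],[0,0,0,0,0.15],[0,0,0,0,0.15]]]'
python3 - <<'E'
from h import *
s=env.read_state();print(s["ee_pos"],s["tcp_rot"],s["ft_force"])
c=env.capture("wrist"); cv2.imwrite("pics/w3.png",c["color"])
y=np.radians(s["tcp_rot"][2]); d=np.array([.466,.0202])-s["ee_pos"][:2]
print("tool dx,dy",d@[np.cos(y),np.sin(y)],d@[np.sin(y),-np.cos(y)])
E
```

```text
[0.4526819  0.04585787 0.051     ] [ 0.52280714 -0.07700947  0.051     ]
clock: 4.67
ee_pos: [0.4814, 0.0173, 0.1159]
tcp_rot: [178.2, 1.1, 120.2]
ft_force: [-0.4, 0.5, 0.8]
grip_width: 0.0748
[0.48143395 0.01728936 0.11586888] [178.20758435   1.10966074 120.15322153] [-0.35510067  0.47755622  0.78825859]
tool dx,dy 0.010269481097506028 -0.011883447977952969
```

View pics/w3.png

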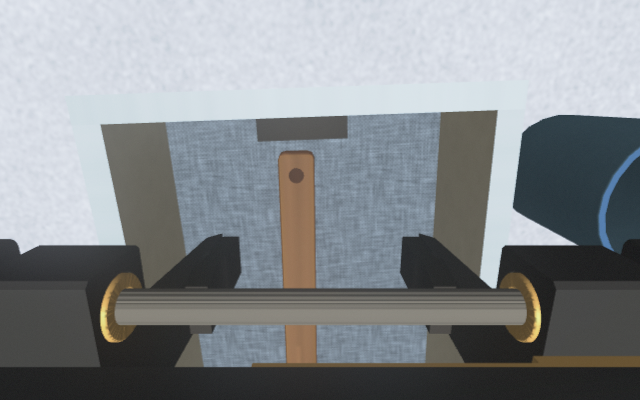

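```bash
python3 -m handwheel '[[[0.005,-0.006,0.01,0,0.15],[0.005,-0.006,0.01,0,0.15],[0,0,0.01,0,0.15],[0,0,0,0,0.15],[0,0,0,0,0.15]]]'
python3 - <<'E'
from h import *
s=env.read_state();print(s["ee_pos"],s["tcp_rot"],s["ft_force"],s["joints"])
c=env.capture("wrist"); cv2.imwrite("pics/w4.png",c["color"])
y=np.radians(s["tcp_rot"][2]); d=np.array([.466,.0202])-s["ee_pos"][:2]
print("tool dx,dy",d@[np.cos(y),np.sin(y)],d@[np.sin(y),-np.cos(y)])
E
```

```text
clock: 5.13
ee_pos: [0.4692, 0.0199, 0.0876]
tcp_rot: [177.8, 1.4, 120.1]
ft_force: [0.7, 1.0, 0.1]
grip_width: 0.0751
[0.46920264 0.01985921 0.08762233] [177.75930961   1.37917969 120.11487932] [0.72388206 1.03061469 0.13555459] [-5.86831001e-01  7.40137899e-01  1.26941118e+02 -5.39177016e-02
  4.96881346e+01 -3.06947452e+01]
tool dx,dy 0.0019016688938787905 -0.0025993667694823256
```

View pics/w4.png

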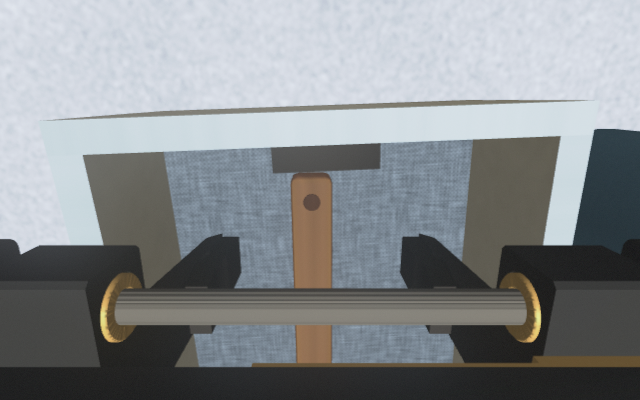

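```bash
python3 -m handwheel '[[[0.002,-0.003,0.012,0,0.15],[0,0,0.012,0,0.15],[0,0,0.008,0,0.15],[0,0,0,0,0.15],[0,0,0,0,0.15]]]'
python3 - <<'E'
from h import *
from scipy.spatial.transform import Rotation as R
s=env.read_state();print(s["ee_pos"],s["tcp_rot"],s["ft_force"])
print(R.from_euler("xyz",s["tcp_rot"],degrees=True).as_matrix().round(3))
y=np.radians(s["tcp_rot"][2]); d=np.array([.466,.0202])-s["ee_pos"][:2]
print("tool dx,dy",d@[np.cos(y),np.sin(y)],d@[np.sin(y),-np.cos(y)])
c=env.capture("wrist"); cv2.imwrite("pics/w5.png",c["color"])
E
```

```text
clock: 5.6
ee_pos: [0.4692, 0.0201, 0.0561]
tcp_rot: [177.6, 1.5, 120.1]
ft_force: [-0.8, -0.2, 0.8]
grip_width: 0.0749
[0.46917003 0.02012638 0.05607954] [177.58541762   1.48376988 120.12573837] [-0.77972312 -0.23956808  0.77747301]
[[-0.502  0.864  0.049]
 [ 0.865  0.502 -0.001]
 [-0.026  0.042 -0.999]]
tool dx,dy 0.0016547077669920517 -0.002704893017309141
```

View pics/w5.png

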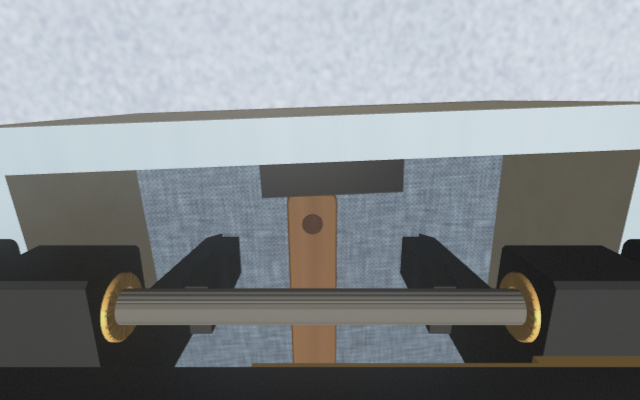

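```bash
python3 -m handwheel '[[[0.001,-0.002,0.004,0,0.3],[0,0,0,0,0.5],[0,0,0,0,0.6],[0,0,0,0,0.8],[0,0,0,0,1],[0,0,0,0,1],[0,0,0,0,1],[0,0,0,0,1]]]' 20
python3 - <<'E'
from h import *
s=env.read_state();print(s["ee_pos"],s["tcp_rot"],s["ft_force"],s["moment"])
c=env.capture("wrist"); cv2.imwrite("pics/w6.png",c["color"])
E
```

```text
clock: 6.32
ee_pos: [0.469, 0.0199, 0.0542]
tcp_rot: [177.4, 1.6, 120.1]
ft_force: [-0.5, 0.5, 0.1]
grip_width: 0.0237
[0.46899321 0.0199211  0.05417519] [177.37409527   1.61003373 120.11741178] [-0.50977317  0.49588449  0.14204129] [-0.08990843 -0.08088197 -0.00536234]
```

View pics/w6.png

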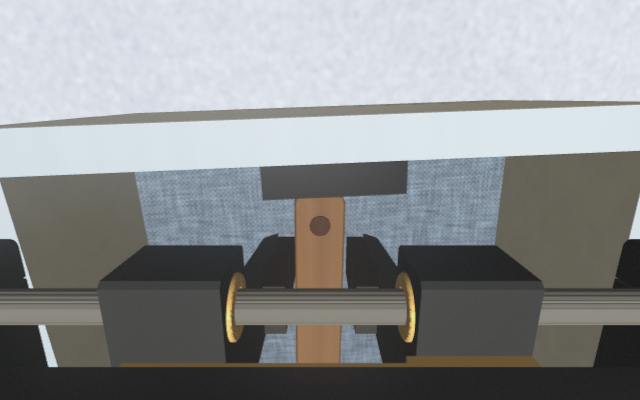

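```bash
python3 -m handwheel '[[[0,0,-0.006,0,1],[0,0,-0.006,0,1],[0,0,-0.006,0,1],[0,0,-0.006,0,1],[0,0,-0.006,0,1],[0,0,0,0,1]]]'
python3 - <<'E'
from h import *
s=env.read_state();print(s["ee_pos"],s["tcp_rot"],s["ft_force"],s["moment"])
c=env.capture("wrist"); cv2.imwrite("pics/w7.png",c["color"])
s=env.capture("side"); cv2.imwrite("pics/s7.png",cv2.resize(s["color"][100:350,220:450],None,fx=2.3,fy=2.3,interpolation=cv2.INTER_CUBIC))
E
```

```text
clock: 6.87
ee_pos: [0.4667, 0.0201, 0.0871]
tcp_rot: [177.4, 1.6, 120.1]
ft_force: [0.2, -0.4, -0.9]
grip_width: 0.0215
[0.46670379 0.02006891 0.08707115] [177.42300073   1.56387484 120.10824821] [ 0.17380398 -0.37005335 -0.93916733] [ 0.02795658 -0.09950903 -0.00140286]
```

View pics/w7.png

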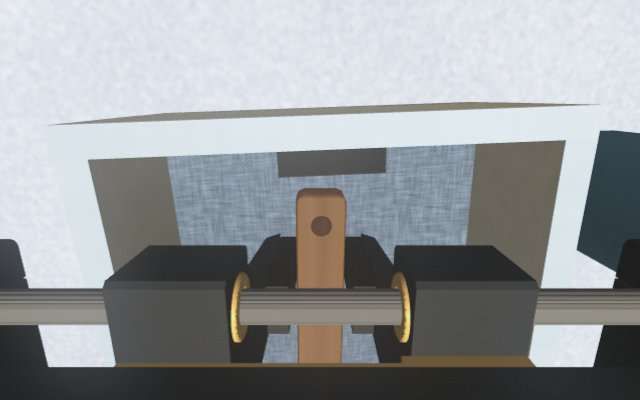

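View pics/s7.png

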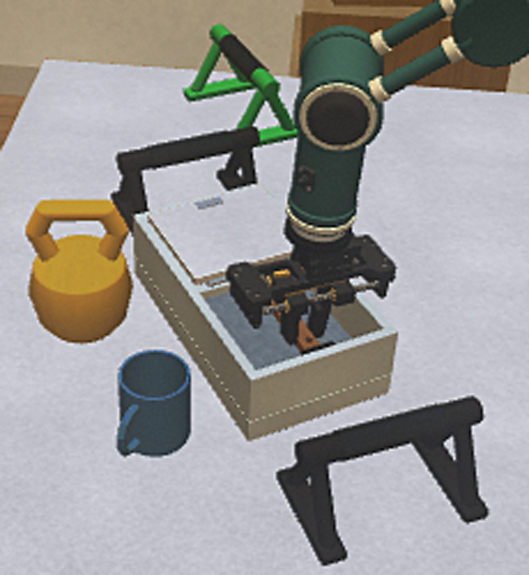

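The horn is held and has risen about 33 mm. I'll keep lifting slowly so the top board's edge tilts it in the jaws, watching the forces.

```bash
python3 -m handwheel '[[[0,0,-0.006,0,1],[0,0,-0.006,0,1],[0,0,-0.006,0,1],[0,0,0,0,1]]]'
python3 -m handwheel '[[[0,0,-0.006,0,1],[0,0,-0.006,0,1],[0,0,-0.006,0,1],[0,0,0,0,1]]]'
python3 - <<'E'
from h import *
s=env.read_state();print(s["ee_pos"],s["tcp_rot"],s["ft_force"],s["moment"])
c=env.capture("wrist"); cv2.imwrite("pics/w8.png",c["color"])
s=env.capture("side"); cv2.imwrite("pics/s8.png",cv2.resize(s["color"][120:320,270:430],None,fx=3,fy=3,interpolation=cv2.INTER_CUBIC))
E
```

```text
clock: 7.3
ee_pos: [0.4636, 0.0201, 0.1044]
tcp_rot: [177.7, 1.4, 120.1]
ft_force: [-0.7, -0.9, -1.5]
grip_width: 0.0214
clock: 7.63
ee_pos: [0.4621, 0.0201, 0.124]
tcp_rot: [177.7, 1.4, 120.1]
ft_force: [-0.0, 0.5, -0.9]
grip_width: 0.022
[0.46210595 0.02013803 0.12398066] [177.70509578   1.38119941 120.09428089] [-0.03737566  0.51646359 -0.88235209] [ 0.10065995  0.08345771 -0.03196187]
```

View pics/w8.png

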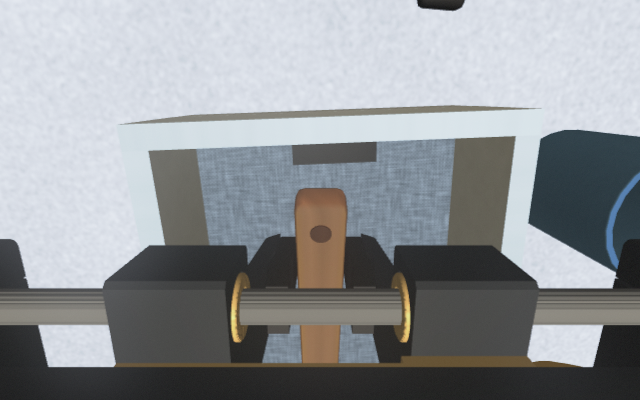

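View pics/s8.png

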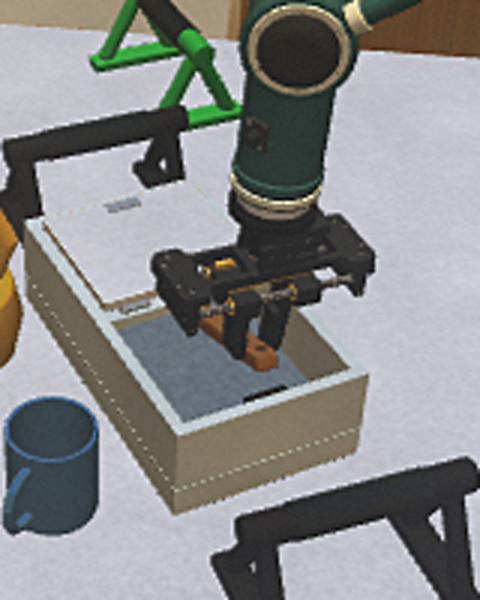

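```bash
python3 -m handwheel '[[[0,0.001,-0.008,0,1],[0,0.001,-0.008,0,1],[0,0.001,-0.008,0,1],[0,0,0,0,1]]]'
python3 -m handwheel '[[[0,0.001,-0.008,0,1],[0,0.001,-0.008,0,1],[0,0.001,-0.008,0,1],[0,0,0,0,1]]]'
python3 - <<'E'
from h import *
s=env.read_state();print(s["ee_pos"],s["tcp_rot"],s["ft_force"],s["moment"])
c=env.capture("wrist"); cv2.imwrite("pics/w9.png",c["color"])
s=env.capture("side"); cv2.imwrite("pics/s9.png",cv2.resize(s["color"][120:320,270:430],None,fx=3,fy=3,interpolation=cv2.INTER_CUBIC))
E
```

```text
clock: 8.07
ee_pos: [0.4584, 0.0203, 0.14]
tcp_rot: [178.3, 1.2, 120.2]
ft_force: [0.6, -0.8, 0.3]
grip_width: 0.01
clock: 8.4
ee_pos: [0.4617, 0.0223, 0.1688]
tcp_rot: [178.2, 1.3, 120.2]
ft_force: [1.3, -1.0, 0.2]
grip_width: 0.0005
[0.46170123 0.02229634 0.16883757] [178.19268548   1.29595082 120.17111032] [ 1.31142547 -0.95955064  0.23254697] [-0.07659088 -0.09968559 -0.03557076]
```

View pics/w9.png

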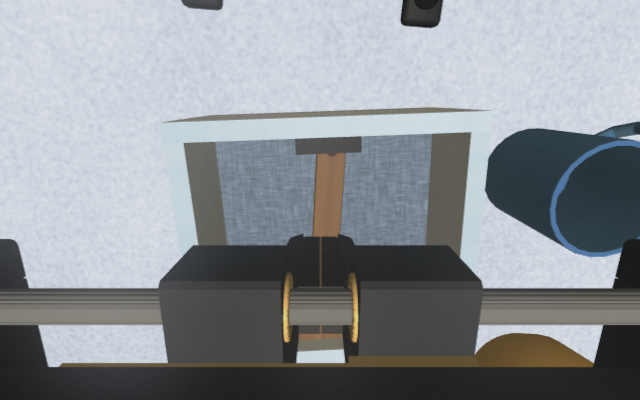

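View pics/s9.png

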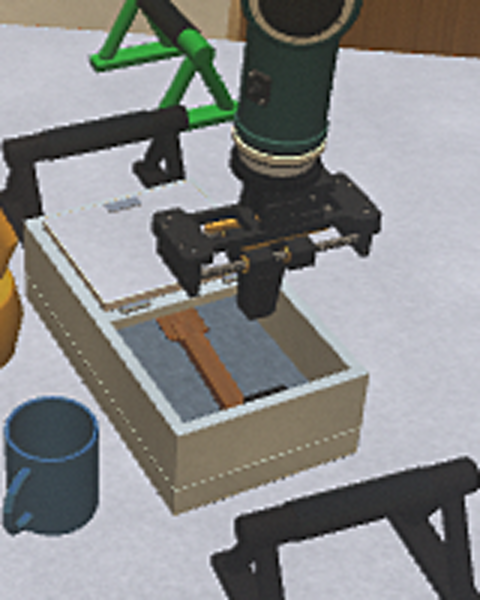

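The horn slipped out of the jaws. By my geometry, a purely vertical lift jams it between the floor and the board's edge at about 20–25° of tilt, so I also have to draw it towards +x. It now lies with its handle's end near the +x wall, at about (330,152) px in w9. I'll open the jaws, measure again and regrasp deeper.

```bash
python3 -m handwheel '[[[0,0,-0.02,0,0.2],[0,0,-0.02,0,0.2],[0,0,-0.02,0,0.2],[0,0,0,0,0.2],[0,0,0,0,0.2],[0,0,0,0,0.2]]]'
python3 - <<'E'
from h import *
c=env.capture("wrist"); cv2.imwrite("pics/w10.png",c["color"])
t=env.capture("top"); cv2.imwrite("pics/t10.png",cv2.resize(t["color"][110:310,180:420],(720,600),interpolation=cv2.INTER_CUBIC))
im=c["color"];hsv=cv2.cvtColor(im,cv2.COLOR_BGR2HSV)
m=cv2.inRange(hsv,(3,90,40),(17,255,255)); m[:90]=0;m[235:]=0;m[:,:290]=0;m[:,370:]=0
rows=[v for v in range(400) if (m[v]>0).sum()>8]
for v in rows[1::12]:
    u=np.where(m[v]>0)[0]; a,b=onz(c,u[0]-.5,v,.051),onz(c,u[-1]+.5,v,.051); print(v,u[0],u[-1],np.linalg.norm(a-b).round(4),((a+b)/2).round(4))
s=env.read_state();print(s["ee_pos"],s["tcp_rot"],s["grip_width"])
E
```

```text
clock: 9.0
ee_pos: [0.4574, 0.0226, 0.2287]
tcp_rot: [178.4, 1.2, 120.2]
ft_force: [0.6, -0.1, 0.1]
grip_width: 0.0379
147 320 342 0.0211 [0.4574 0.0544 0.051 ]
159 319 341 0.0213 [0.4623 0.0444 0.051 ]
171 319 340 0.0206 [0.4676 0.0344 0.051 ]
183 318 339 0.0208 [0.4727 0.024  0.051 ]
195 318 338 0.0201 [0.4783 0.0136 0.051 ]
207 317 338 0.0212 [0.4839 0.003  0.051 ]
219 316 337 0.0215 [ 0.4893 -0.008   0.051 ]
231 316 336 0.0207 [ 0.4953 -0.0191  0.051 ]
[0.45663131 0.02262249 0.22763334] [178.46971063   1.13343154 120.19479969] 0.04649123379956396
```

View pics/w10.png

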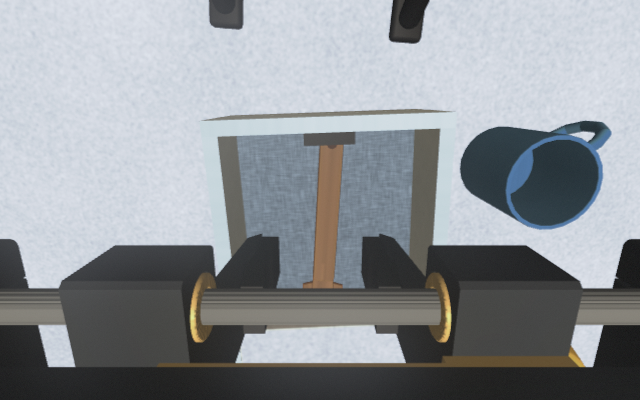

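View pics/t10.png

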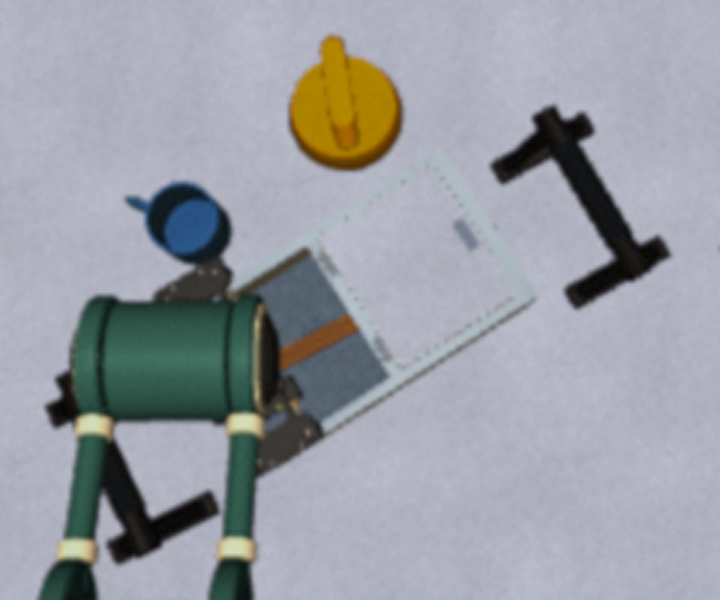

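Run:
```python
from h import *
import cv2
s=cv2.imread("pics/side0.png"); cv2.imwrite("pics/sz.png",cv2.resize(s[200:290,300:400],None,fx=6,fy=6,interpolation=cv2.INTER_CUBIC))
w=env.capture("wrist"); cv2.imwrite("pics/wz.png",cv2.resize(w["color"][100:180,270:390],None,fx=6,fy=6,interpolation=cv2.INTER_CUBIC))
```

```text
(no output)
```

View pics/sz.png

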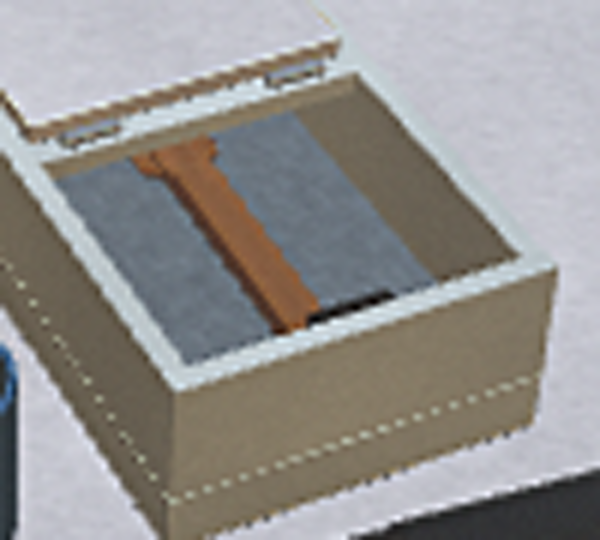

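View pics/wz.png

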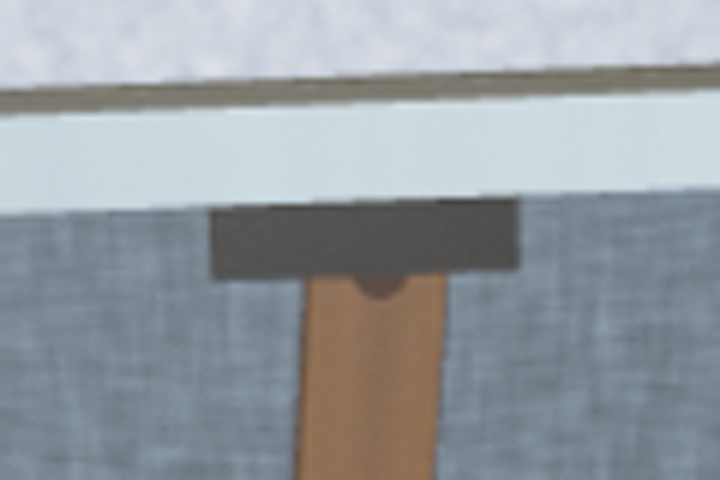

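Run:
```python
from h import *
w=env.capture("wrist"); s=env.capture("side")
o1,d1=ray(w,305,146.5); o2,d2=ray(s,365.8,248.8)
A=np.c_[d1,-d2]; t=np.linalg.lstsq(A,o2-o1,rcond=None)[0]
p,q=o1+t[0]*d1,o2+t[1]*d2; print(p,q,np.linalg.norm(p-q))
hc=np.array([.4845,.0014]); y=np.radians(122); ex=np.array([np.cos(y),np.sin(y)]);ey=np.array([-ex[1],ex[0]])
for P in (p,q): r=P[:2]-hc; print(85+1000*r@ex,1000*r@ey,P[2])
for z in (.033,.05,.07,.088): 
  r=onz(w,330,146.5,z)[:2]-hc; print(z,85+1000*r@ex,1000*r@ey)
print([onz(s,365.8,248.8,z).round(3).tolist() for z in (.033,.06,.09)],[onz(w,305,146.5,z).round(3).tolist() for z in (.033,.06,.09)])
```

```text
[0.43297247 0.04800137 0.09215074] [0.42574331 0.04870292 0.09170455] 0.007276817906705394
151.82563362837536 19.002860216008948 0.09215073672965823
156.25145857388299 24.76177264117437 0.09170455282324053
0.033 143.2836318595738 -3.7946968654419124
0.05 145.53845292619974 -2.9301070982088318
0.07 148.1911835928185 -1.9129426661698727
0.088 150.5786411927754 -0.9974946773348516
[[0.423, -0.017, 0.033], [0.424, 0.013, 0.06], [0.426, 0.047, 0.09]] [[0.436, 0.041, 0.033], [0.435, 0.044, 0.06], [0.433, 0.048, 0.09]]
```

The dark plate under the rim at (305–355, 133–146) px is a catch on the +x wall: z ≈ 0.09, sticking in to x ≈ 152 mm. The horn's end, at x ≈ 157, is under it, so after gripping I have to pull back about 13 mm before lifting.

```bash
python3 -m handwheel '[[[0.003,0.0075,0.02,1.5,0.25],[0.003,0.0075,0.02,1.4,0.25],[0,0,0.02,0,0.25],[0,0,0.02,0,0.25],[0,0,0.02,0,0.25],[0,0,0.01,0,0.25],[0,0,0,0,0.25]]]'
cat > st.py <<'E'
from h import *
import sys
s=env.read_state();print(s["clock"].__round__(2),s["ee_pos"].round(4),s["tcp_rot"].round(2),s["ft_force"].round(1),s["grip_width"].round(4))
y=np.radians(s["tcp_rot"][2]); d=np.array([float(sys.argv[1]),float(sys.argv[2])])-s["ee_pos"][:2]
print("tool dx,dy",d@[np.cos(y),np.sin(y)],d@[np.sin(y),-np.cos(y)])
hc=np.array([.4845,.0014]); y=np.radians(122); ex=np.array([np.cos(y),np.sin(y)]);ey=np.array([-ex[1],ex[0]])
r=s["ee_pos"][:2]-hc; print("cup x,y of TCP",(85+1000*r@ex).round(1),(1000*r@ey).round(1))
if len(sys.argv)>3:
    cv2.imwrite(f"pics/w{sys.argv[3]}.png",env.capture("wrist")["color"])
    if len(sys.argv)>4: cv2.imwrite(f"pics/s{sys.argv[3]}.png",cv2.resize(env.capture("side")["color"][60:320,250:450],None,fx=2.3,fy=2.3,interpolation=cv2.INTER_CUBIC))
E
python3 st.py .4675 .0348 11
```

```text
clock: 9.83
ee_pos: [0.4705, 0.0352, 0.1117]
tcp_rot: [178.5, 1.0, 117.1]
ft_force: [-1.3, 0.3, -0.7]
grip_width: 0.0659Traceback (most recent call last):
  File "st.py", line 3, in <module>
    s=env.read_state();print(s["clock"].__round__(2),s["ee_pos"].round(4),s["tcp_rot"].round(2),s["ft_force"].round(1),s["grip_width"].round(4))
                                                                                                                       ^^^^^^^^^^^^^^^^^^^^^
AttributeError: 'float' object has no attribute 'round'
```

```bash
sed -i 's/s\["grip_width"\].round(4)/round(s["grip_width"],4)/' st.py; python3 st.py .4675 .0348 11
```

```text
9.83 [0.4705 0.0352 0.1117] [178.5    1.02 117.13] [-1.3  0.3 -0.7] 0.0659
tool dx,dy 0.0009974645596132158 -0.0028339023314539096
cup x,y of TCP 121.1 -6.0
```

View pics/w11.png

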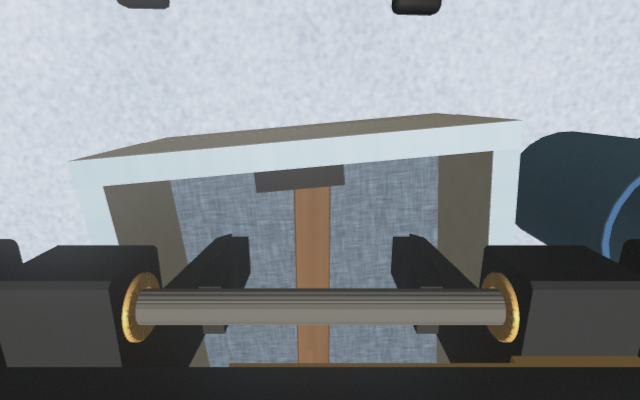

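```bash
python3 -m handwheel '[[[0.001,-0.003,0.015,0,0.3],[0,0,0.015,0,0.3],[0,0,0.015,0,0.3],[0,0,0.008,0,0.3],[0,0,0,0,0.3]]]'; python3 st.py .4675 .0348
```

```text
clock: 10.3
ee_pos: [0.4745, 0.0345, 0.0635]
tcp_rot: [178.0, 1.3, 117.1]
ft_force: [-0.3, -0.3, 0.0]
grip_width: 0.0617
10.3 [0.4745 0.0345 0.0635] [177.97   1.27 117.1 ] [-0.3 -0.3  0. ] 0.0617
tool dx,dy 0.0034474332943056196 -0.006101837646476463
cup x,y of TCP 118.4 -9.1
```

```bash
python3 -m handwheel '[[[0.003,-0.006,0.006,0,0.3],[0,0,0.006,0,0.3],[0,0,0,0,0.3]]]'; python3 st.py .4675 .0348 12
```

```text
clock: 10.55
ee_pos: [0.4701, 0.0344, 0.0532]
tcp_rot: [177.7, 1.4, 117.1]
ft_force: [-0.1, -0.1, -0.6]
grip_width: 0.0618
10.55 [0.4701 0.0344 0.0532] [177.74   1.38 117.09] [-0.1 -0.1 -0.6] 0.0618
tool dx,dy 0.001528776068162812 -0.0021165072432439264
cup x,y of TCP 120.6 -5.3
```

View pics/w12.png

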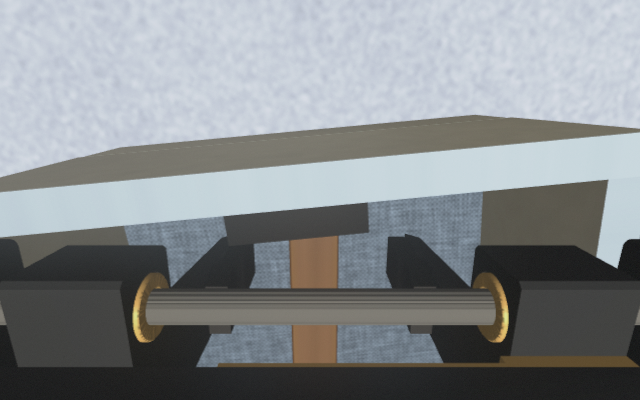

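```bash
python3 -m handwheel '[[[0.001,-0.002,0.003,0,0.3],[0,-0.001,0.002,0,0.3],[0,0,0,0,0.3]]]'; python3 -m handwheel '[[[0,-0.0005,0.002,0,0.35],[0,0,0,0,0.35]]]'; python3 st.py .4675 .0348
```

```text
clock: 10.85
ee_pos: [0.4692, 0.0337, 0.0502]
tcp_rot: [177.5, 1.5, 117.1]
ft_force: [0.2, -1.4, 1.0]
grip_width: 0.0616
clock: 11.02
ee_pos: [0.4704, 0.0332, 0.0492]
tcp_rot: [177.4, 1.6, 117.2]
ft_force: [0.2, -0.3, 1.2]
grip_width: 0.0572
11.02 [0.4704 0.0332 0.0492] [177.38   1.63 117.17] [ 0.2 -0.3  1.2] 0.0572
tool dx,dy 0.0027509284930099104 -0.0018588824157969085
cup x,y of TCP 119.4 -4.9
```

```bash
python3 -m handwheel '[[[0.002,-0.003,0.003,0,0.35],[0,0,0,0,0.35]]]'; python3 -m handwheel '[[[0,-0.001,0.002,0,0.5],[0,0,0,0,0.6]]]'; python3 st.py .4675 .0348
```

```text
clock: 11.18
ee_pos: [0.4716, 0.0334, 0.0481]
tcp_rot: [176.9, 1.9, 117.3]
ft_force: [1.0, -0.5, 0.6]
grip_width: 0.0577
clock: 11.35
ee_pos: [0.4716, 0.0333, 0.0464]
tcp_rot: [176.8, 1.9, 117.2]
ft_force: [2.6, 0.1, 0.7]
grip_width: 0.0458
11.35 [0.4716 0.0333 0.0464] [176.78   1.95 117.24] [2.6 0.1 0.7] 0.0458
tool dx,dy 0.0032598991255910537 -0.002946642771033672
cup x,y of TCP 118.8 -5.9
```

```bash
python3 -m handwheel '[[[0,0,0,0,0.8],[0,0,0,0,1],[0,0,0,0,1],[0,0,0,0,1],[0,0,0,0,1],[0,0,0,0,1]]]' 35; python3 st.py .4675 .0348 13
```

```text
clock: 11.85
ee_pos: [0.4715, 0.0334, 0.046]
tcp_rot: [176.8, 1.9, 117.2]
ft_force: [1.5, -0.1, 1.9]
grip_width: 0.0219
11.85 [0.4715 0.0334 0.046 ] [176.76   1.94 117.24] [ 1.5 -0.1  1.9] 0.0219
tool dx,dy 0.0031186783890624053 -0.002916789350861491
cup x,y of TCP 119.0 -5.9
```

View pics/w13.png

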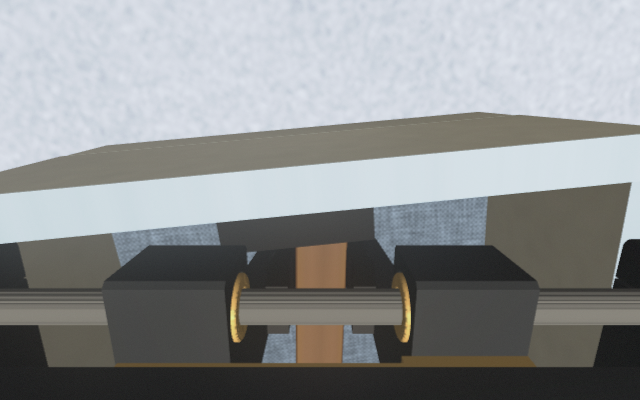

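```bash
python3 -m handwheel '[[[-0.005,0,-0.002,0,1],[-0.005,0,-0.002,0,1],[-0.005,0,-0.001,0,1],[0,0,0,0,1]]]'; python3 st.py .4675 .0348 14
```

```text
clock: 12.23
ee_pos: [0.4772, 0.0208, 0.0507]
tcp_rot: [176.8, 1.7, 117.2]
ft_force: [1.8, -0.2, 1.0]
grip_width: 0.0222
12.23 [0.4772 0.0208 0.0507] [176.79   1.73 117.15] [ 1.8 -0.2  1. ] 0.0222
tool dx,dy 0.01686728677292213 -0.0022853981183517977
cup x,y of TCP 105.3 -4.1
```

View pics/w14.png

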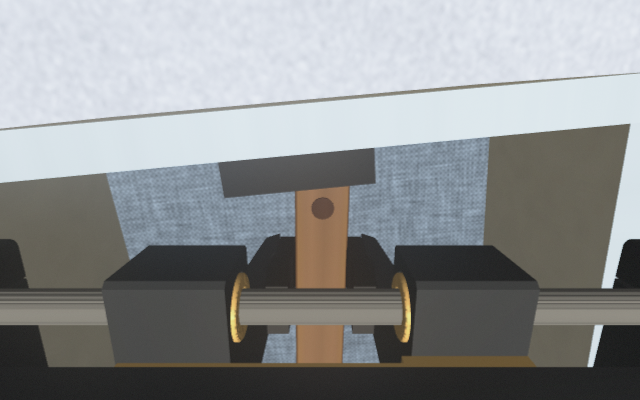

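```bash
python3 -m handwheel '[[[0,0.001,-0.008,0,1],[0,0.001,-0.008,0,1],[0,0,-0.008,0,1],[0,0,-0.008,0,1],[0,0,-0.008,0,1],[0,0,-0.008,0,1],[0,0,0,0,1]]]'; python3 st.py .4675 .0348 15 1
```

```text
clock: 12.87
ee_pos: [0.47, 0.0215, 0.1003]
tcp_rot: [177.4, 1.4, 117.1]
ft_force: [0.1, -0.6, -3.0]
grip_width: 0.0215
12.87 [0.47   0.0215 0.1003] [177.4    1.44 117.08] [ 0.1 -0.6 -3. ] 0.0215
tool dx,dy 0.012943703075804204 0.003809332634573067
cup x,y of TCP 109.8 1.6
```

View pics/w15.png

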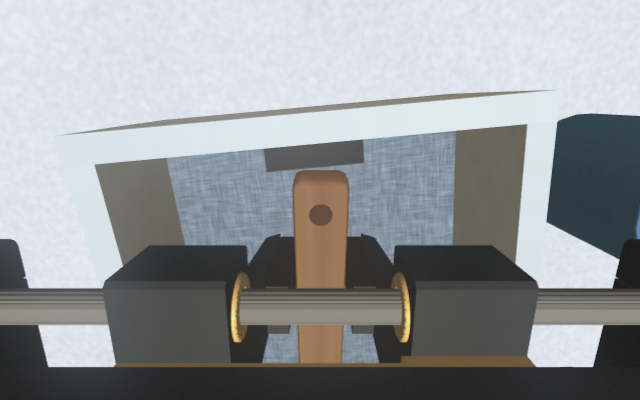

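View pics/s15.png

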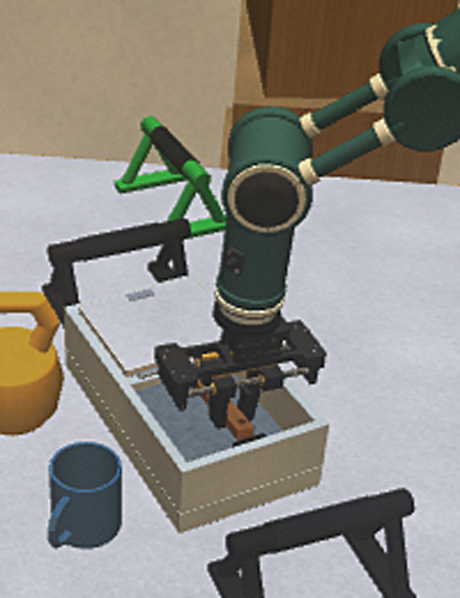

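```bash
python3 -m handwheel '[[[-0.001,0.001,-0.006,0,1],[-0.001,0.001,-0.006,0,1],[0,0,-0.006,0,1],[0,0,0,0,1]]]'; python3 st.py .4675 .0348 16
```

```text
clock: 13.3
ee_pos: [0.4695, 0.0208, 0.1168]
tcp_rot: [177.7, 1.3, 117.1]
ft_force: [-1.1, 0.7, -2.1]
grip_width: 0.0216
13.3 [0.4695 0.0208 0.1168] [177.69   1.27 117.1 ] [-1.1  0.7 -2.1] 0.0216
tool dx,dy 0.013391047596578541 0.004640848034414762
cup x,y of TCP 109.4 2.5
```

View pics/w16.png

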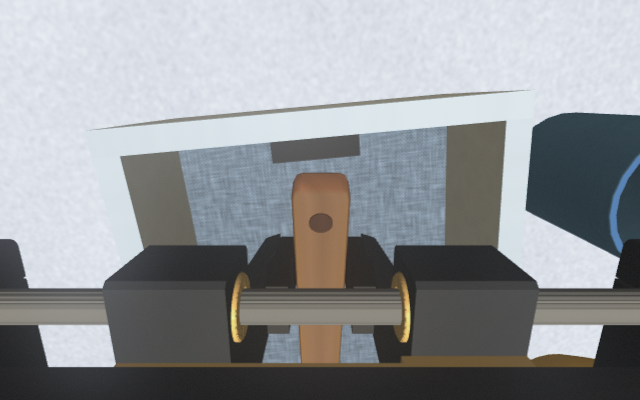

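```bash
python3 -m handwheel '[[[0.005,0.0005,-0.006,0,1],[0.005,0.0005,-0.006,0,1],[0.005,0.0005,-0.006,0,1],[0,0,0,0,1]]]'; python3 st.py .4675 .0348;  python3 -m handwheel '[[[0.005,0.0005,-0.006,0,1],[0.005,0.0005,-0.006,0,1],[0.005,0.0005,-0.006,0,1],[0,0,0,0,1]]]'; python3 st.py .4675 .0348 17 1
```

```text
clock: 13.68
ee_pos: [0.4625, 0.036, 0.1357]
tcp_rot: [177.7, 1.3, 117.1]
ft_force: [-1.8, 1.5, -2.6]
grip_width: 0.0217
13.68 [0.4625 0.036  0.1357] [177.7    1.26 117.06] [-1.8  1.5 -2.6] 0.0217
tool dx,dy -0.003385876321783721 0.0038851858353668115
cup x,y of TCP 126.0 0.3
clock: 14.02
ee_pos: [0.4551, 0.0524, 0.1555]
tcp_rot: [177.7, 1.2, 117.1]
ft_force: [-1.5, 1.3, -1.5]
grip_width: 0.0215
14.02 [0.4551 0.0524 0.1555] [177.68   1.21 117.1 ] [-1.5  1.3 -1.5] 0.0215
tool dx,dy -0.021355172538857412 0.003044071329324251
cup x,y of TCP 143.9 -2.1
```

View pics/w17.png

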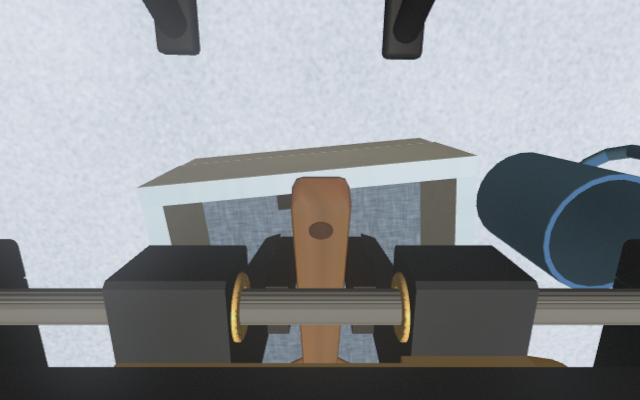

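View pics/s17.png

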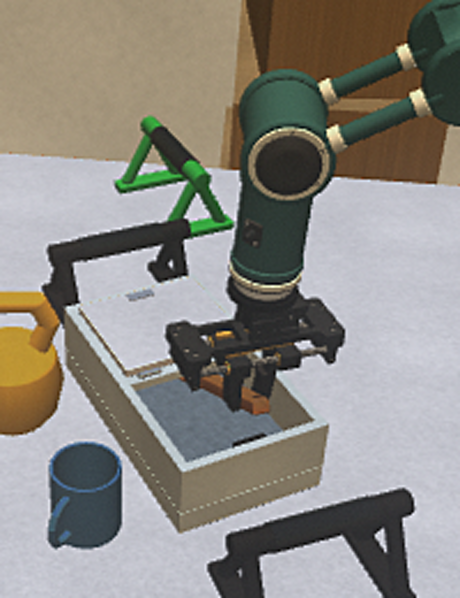

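```bash
python3 -m handwheel '[[[0.008,0.001,-0.008,0,1],[0.008,0.001,-0.008,0,1],[0.008,0.001,-0.008,0,1],[0,0,0,0,1]]]'; python3 st.py .4675 .0348;  python3 -m handwheel '[[[0.008,0.001,-0.008,0,1],[0.008,0.001,-0.008,0,1],[0.008,0.001,-0.008,0,1],[0,0,0,0,1]]]'; python3 st.py .4675 .0348 18 1
```

```text
clock: 14.45
ee_pos: [0.4444, 0.0763, 0.1797]
tcp_rot: [177.8, 1.2, 117.0]
ft_force: [0.4, 1.4, -1.2]
grip_width: 0.022
14.45 [0.4444 0.0763 0.1797] [177.81   1.18 117.02] [ 0.4  1.4 -1.2] 0.022
tool dx,dy -0.04747524437715361 0.0017611812313093975
cup x,y of TCP 169.8 -5.7
clock: 14.78
ee_pos: [0.4352, 0.1018, 0.2073]
tcp_rot: [177.6, 1.3, 117.1]
ft_force: [-0.3, 0.7, -0.2]
grip_width: 0.0218
14.78 [0.4352 0.1018 0.2073] [177.61   1.29 117.07] [-0.3  0.7 -0.2] 0.0218
tool dx,dy -0.07433578727102848 -0.00170044163782111
cup x,y of TCP 196.2 -11.4
```

View pics/s18.png

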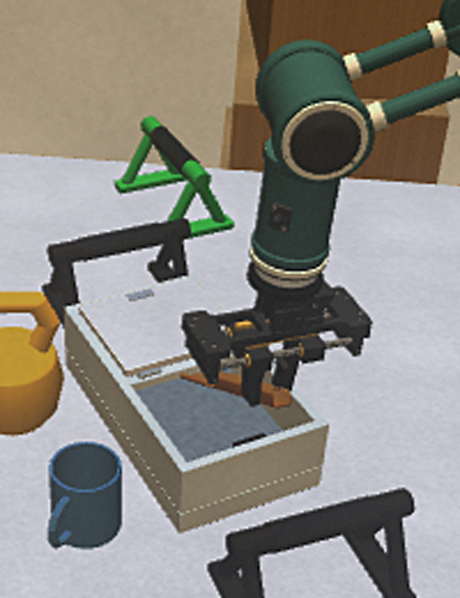

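View pics/w18.png

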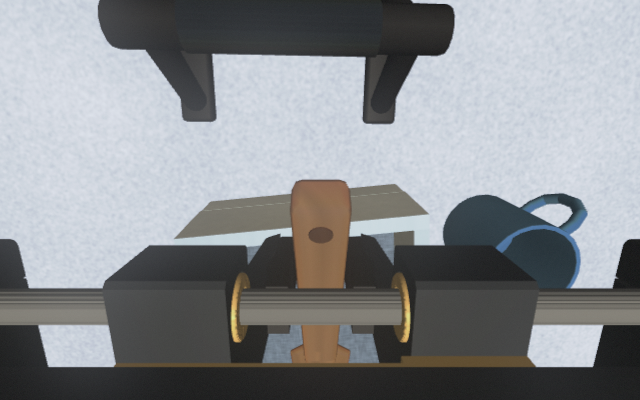

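```bash
python3 -m handwheel '[[[0.006,0.001,-0.008,0,1],[0.004,0.001,-0.008,0,1],[0.002,0.001,-0.01,0,1],[0,0,-0.01,0,1],[0,0,-0.012,0,1],[0,0,-0.012,0,1],[0,0,-0.012,0,1],[0,0,-0.012,0,1],[0,0,-0.012,0,1],[0,0,-0.012,0,1],[0,0,-0.008,0,1],[0,0,-0.004,0,1],[0,0,0,0,1],[0,0,0,0,1]]]'; python3 st.py .4675 .0348 19 1
```

```text
clock: 16.05
ee_pos: [0.4271, 0.1134, 0.3414]
tcp_rot: [177.4, 1.5, 117.0]
ft_force: [-0.1, -0.4, -1.2]
grip_width: 0.0214
16.05 [0.4271 0.1134 0.3414] [177.4    1.51 117.  ] [-0.1 -0.4 -1.2] 0.0214
tool dx,dy -0.08838723624530703 0.00037009697027799607
cup x,y of TCP 210.4 -10.6
```

View pics/s19.png

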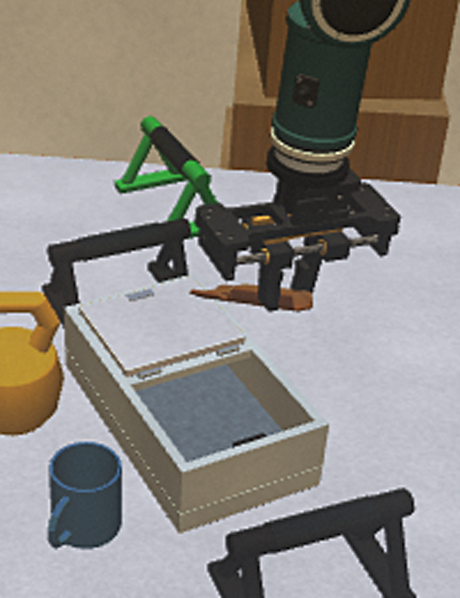

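View pics/w19.png

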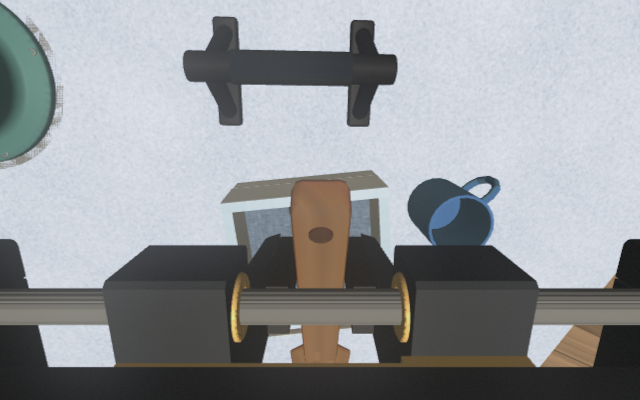

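The horn is clear of the cupboard, with its scoop tip at about (333,187) px in the full side image. Next I'll check its height and stillness, and whether the bystanders moved.

```bash
python3 -m handwheel '[[[0,0,0,0,1],[0,0,0,0,1],[0,0,0,0,1],[0,0,0,0,1],[0,0,0,0,1],[0,0,0,0,1]]]'
python3 - <<'E'
from h import *
s=env.capture("side"); e=env.read_state(); T=e["ee_pos"]; y=np.radians(e["tcp_rot"][2]); n=np.array([-np.sin(y),np.cos(y),0])
ex=np.array([np.cos(y),np.sin(y),0])
for nm,(u,v) in dict(scoop=(333.5,187),handle=(385,190)).items():
    o,d=ray(s,u,v); P=o+d*(((T-o)@n)/(d@n)); print(nm,P.round(3),"along",((P-T)@ex).round(3))
print(e["joint_vel"].round(2),T)
a=cv2.imread("pics/side0.png"); b=s["color"]
ha,hb=[cv2.cvtColor(i,cv2.COLOR_BGR2HSV) for i in (a,b)]
def cen(h,lo,hi,r):
    m=cv2.inRange(h,lo,hi); z=np.zeros_like(m); z[r[0]:r[1],r[2]:r[3]]=255; M=cv2.moments(m&z,True); return round(M["m10"]/M["m00"],1),round(M["m01"]/M["m00"],1),M["m00"]
for nm,lo,hi,r in [("kb",(18,120,60),(28,255,255),(180,255,225,282)),("mug",(95,70,20),(120,255,255),(250,302,265,307)),("barL",(0,0,0),(180,255,70),(270,345,335,440)),("barR",(0,0,0),(180,255,70),(150,195,265,330))]:
    print(nm,cen(ha,lo,hi,r),cen(hb,lo,hi,r))
E
```

```text
clock: 16.65
ee_pos: [0.4253, 0.113, 0.337]
tcp_rot: [177.8, 1.4, 117.0]
ft_force: [0.1, -0.6, -0.9]
grip_width: 0.0217
scoop [ 0.528 -0.088  0.189] along -0.226
handle [0.403 0.158 0.365] along 0.05
[ 0.11 -0.05 -0.16  0.07 -0.05 -0.01] [0.42528768 0.11296155 0.33696887]
kb (253.6, 210.1, 926.0) (253.7, 210.2, 925.0)
mug (283.4, 273.7, 254.0) (284.0, 273.5, 276.0)
barL (387.2, 301.7, 2364.0) (387.2, 301.7, 2368.0)
barR (299.6, 170.9, 946.0) (299.6, 170.9, 948.0)
```

The two ends come out 0.33 m apart, against a real length of 0.25 m, so the single-ray heights are rough. I'll raise the horn another 5 cm for margin and check the scoop end again.

```bash
python3 -m handwheel '[[[0,0,-0.01,0,1],[0,0,-0.01,0,1],[0,0,-0.01,0,1],[0,0,-0.01,0,1],[0,0,-0.008,0,1],[0,0,-0.004,0,1],[0,0,0,0,1],[0,0,0,0,1],[0,0,0,0,1],[0,0,0,0,1]]]'
python3 - <<'E'
from h import *
s=env.capture("side"); t=env.capture("top"); w=env.capture("wrist")
cv2.imwrite("pics/sf.png",cv2.resize(s["color"][120:240,280:420],None,fx=5,fy=5,interpolation=cv2.INTER_CUBIC))
cv2.imwrite("pics/tf.png",cv2.resize(t["color"][110:310,180:420],(720,600),interpolation=cv2.INTER_CUBIC))
e=env.read_state(); print(e["ee_pos"],e["joint_vel"].round(2),e["grip_width"])
E
```

```text
clock: 17.53
ee_pos: [0.4235, 0.1135, 0.3975]
tcp_rot: [177.6, 1.5, 117.0]
ft_force: [-0.2, 0.4, 0.1]
grip_width: 0.0218
[0.42345687 0.11344286 0.39720451] [ 0.05  0.02 -0.08 -0.08  0.01 -0.07] 0.021620647527445754
```

View pics/sf.png

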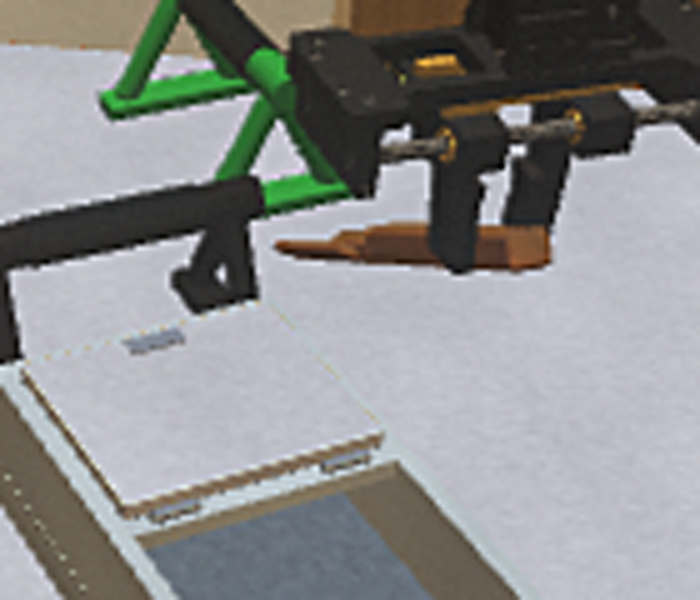

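View pics/tf.png

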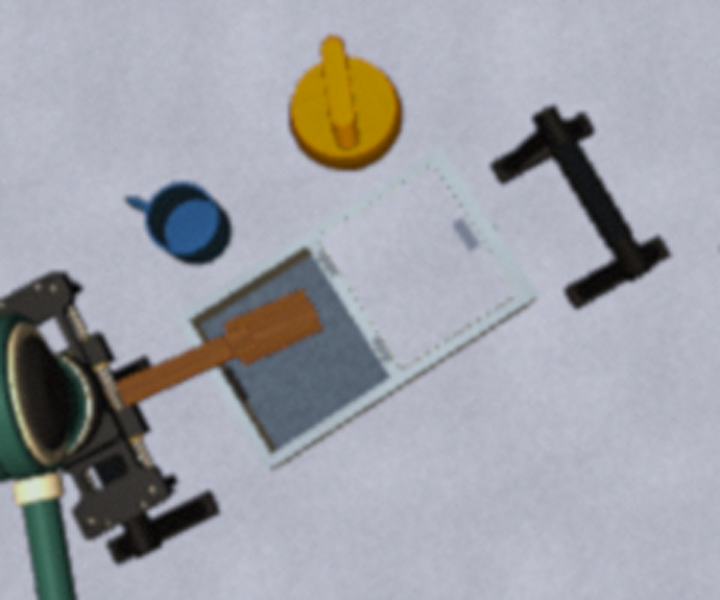

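Run:
```python
from h import *
t=env.capture("top"); s=env.capture("side")
o1,d1=ray(t,284.7,213.7); o2,d2=ray(s,335.6,169)
x=np.linalg.lstsq(np.c_[d1,-d2],o2-o1,rcond=None)[0]
p,q=o1+x[0]*d1,o2+x[1]*d2; print(p,q); e=env.read_state(); print(np.linalg.norm(p-e["ee_pos"]),e["grip_width"],e["ee_pos"])
```

```text
[ 0.5055593  -0.04324904  0.27668325] [ 0.52246952 -0.04350833  0.278331  ]
0.21412129979791394 0.02167008701798866 [0.42348245 0.11345446 0.39732874]
```

The scoop end is at z ≈ 0.277, 0.214 m from the TCP against about 0.212 m expected. The bystanders haven't moved, so I'll hand it in.

```bash
python3 -c "
from bench import env
print(env.finish_job()); s=env.read_state(); print(s['clock'],s['ee_pos'],s['grip_width'])"
```

```text
the job is handed in; nothing more can be done
None
the job is handed in; nothing more can be done
```

The horn is out of the cupboard and was held still in the gripper when I handed the job in, at about 17.7 s. No verdict is reported. The final read-out after hand-in returned nothing.

**What I did:** My first grasp was shallow and I lifted straight up. The horn jammed between the floor and the top board's edge, slipped out and fell back into the cupboard. I then gripped it lower down on the handle at 35 N, drew it back from under the catch plate on the +x wall, and lifted it until the board's edge tilted it to about 30°. From there I drew it out diagonally through the hatch and raised it.

**Last checks:**
- **Height:** The scoop's end, which is the lower one, was at z ≈ 0.277 m from the top and side views. That is about 18 cm above the cupboard's top, and the handle's end was higher still.
- **Consistency:** The scoop's end measured 0.214 m from the TCP, against about 0.212 m expected.
- **Grip and motion:** The opening was 21.7 mm on the 22 mm handle, and joint speeds were below 0.1 °/s.
- **Bystanders:** Before the last raise, their side-view centroids were within 0.6 px of the start. The final pictures show no change.

**Checks that disagreed:**
- An earlier single-ray estimate put the horn's ends 0.33 m apart instead of 0.25 m, so I replaced it with the two-view measurement.
- The two rays of that final measurement miss each other by about 17 mm, mostly sideways; their heights agree to 2 mm.
- The force reading was too noisy at the end to confirm the horn's weight.

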